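Pull the heat-sink board from the card rack and put it on the board stand

TASK

The board with the large finned heat sink needs rework: swing the rack's retaining bar fully aside, slide that board straight up out of its slot by its top edge, and set it in the sloping stand, centred, its foot in the trough and leaning back against the slope with the heat sink facing outwards (the side of the trough's lip). Set it down rather than letting it drop, then let go. Leave the retaining bar open, and leave the other two boards in their slots and the things on the bench where they are.

Things in the scene. Friction and masses are not known exactly. Their poses are not given: they have to be found in the camera images.
- rack: Open aluminium card rack fixed to the bench, 186 (x) x 166 (y) mm, rails 113 mm high. Origin: centre of its underside; z up. Three boards stand upright in it, their faces square to its x axis, in slots at x = -48, 0, +48 mm. Two posts at x = +-88, y = -50 mm, 153 mm high, carry the retaining bar; the middle of each board's top edge is free of posts.
- rack_slot (a point): Centre of the middle slot at the guides' open top (rack z 113 mm). A slot is two black guides at rack y = +-68 mm holding only the board's side edges: groove 5.5 mm wide, 7 mm deep. Boards' feet rest at rack z 20, tops reach z 150 mm; neighbouring top bars are 38 mm apart face to face. A foot above z 113 mm is out of the slot.
- retainer (a joint): Flat steel retaining bar, 14 mm wide, 8 mm thick, 4 mm above the boards' top edges so none can be lifted; turns level about a pivot at the rack's -x end. Value in rad: 0 closed, along the rack's +x; grows as it swings to the rack's -y side (clockwise from above); 1.57 = stop, along -y. Starts at 0 to 0.1; fully aside = above 1.2. Stays where left; about 0.5 N at the knob moves it.
- retainer_knob (a point): Middle of the black upright knob on the bar's free end, 156 mm from the pivot: cylinder 16 mm diameter, 36 mm tall standing on the bar; this point is 18 mm below its top, 18 mm above the bar. Moves with the bar; can be pinched from above.
- retainer_pivot (a point): The bar's vertical pivot axis, at mid thickness of the bar (fixed to the rack at x -82, y -50, z 158 mm).
- board_sink_bar (a point): Centre of the aluminium stiffener bar on the top edge of the wanted board: 10 mm thick (x), 140 mm long (y), 12 mm high (z). Grip it here across its thickness. Board axes: x square to the face towards the heat sink, y along the bar, z up. The board may be in any slot, its x along the rack's +x.
- board_sink_mid (a point): Centre of the same board, half-way up. Green laminate 3 mm thick, 140 mm wide, 130 mm high with the bar, about 280 g. 65 mm above its foot, 59 mm below the bar's centre.
- board_sink_foot (a point): Middle of the same board's lower edge, 124 mm below the bar's centre.
- board_sink_fins (a point): Centre of the same board's finned aluminium heat sink, 15 mm off the board's mid plane on its +x side, 54 mm above the foot. The sink is 110 mm wide, 52 mm high, stands 22 mm off the laminate, and spans 28 to 80 mm above the foot.
- board_caps: Another board of the same outline and top bar, carrying three round black capacitors and a small white connector; origin at the middle of its lower edge. Stays in its slot.
- board_trafo: Another board of the same outline and top bar, carrying a square transformer and two black relays; origin at the middle of its lower edge. Stays in its slot.
- stand: Sloping board stand fixed to the bench: grey base 120 (x) x 150 (y) x 10 mm, bent steel sheet 130 mm wide on it. Origin: centre of its underside; z up. Its slope faces the stand's +x and leans back 0.45 rad (26 degrees) from vertical, top towards -x, rising 80 mm (along the slope) from the trough floor at x 20, z 30 mm: a board's top bar stands clear above it.
- stand_trough (a point): Middle of the trough floor. The floor is square to the slope, 10 mm from the slope's face to a lip 10 mm high on the +x side; this point is 5 mm from each. A board set here leans 0.45 to 0.55 rad, its y along the stand's y, heat sink to the stand's +x and upwards.
- stand_top (a point): Middle of the slope's upper edge (on its face).
- reel: Reel of solder, 62 mm diameter, 50 mm tall, standing on the mat beyond the work. Origin: centre of its underside. Leave alone.
- flux: Brown flux bottle, 44 mm diameter, 105 mm tall. Origin: centre of its underside. Leave alone.
- driver: Screwdriver 190 mm long lying on the mat on the robot's side of the stand. Leave alone.
- iron_stand: Grey soldering-iron stand, 130 x 72 mm, about 130 mm tall with its iron, to the left of the board stand. Origin: centre of its underside. Leave alone.
Mind the look-alikes: they are no part of the job. Leave any yellow look-alike of the part that bears board_sink_bar alone.

How it is judged:
By the outcome, as a careful person would: the job done as asked, in the order asked, and still so for the second after the job is handed in, with the robot touching nothing.
It also fails if it takes over 51 s, if anything falls off the work surface, if the arm or the gripper's body presses on something with over 40 N, if the wrist force passes 120 N, or if a joint passes its speed limit or range.

ROBOT

A 6-joint arm with a two-finger parallel gripper is mounted at the origin on the work surface. World frame = base frame: x ahead of the robot, y to its left, z up, the work surface at z = 0. Lengths are in m, angles in degrees, forces in N, time in s.
With the tool pointing down it reaches from about 0.4 to 0.825 m from the base axis. Payload 7 kg.
Tool frame: the origin (TCP) lies at the centre of the arm's flange, where the gripper is bolted on; the fingertips stand 178 mm ahead of it and the grasp point (between the pads) lies 159 mm ahead of it (tip_reach is the distance from the TCP to the fingertips, in m); z points along the fingers, y is the line along which they close (so a half turn about z gives the same grasp; the last joint's range is limited). The gripper opens to 88 mm and grips with 3 to 60 N. Pads are 19 mm wide; open, the fingers measure 130 mm over their backs; the gripper's body (78 mm by 193 mm) begins 47 mm behind the grasp point.
Start: joints at [93.856, 20.546, 0.682, 0, -70.136, -16.507], TCP at [0.148, 0.659, 0.405] pointing down, gripper open.
Joint ranges: [-176.03, 176.03], [-82.01, 121.73], [-58.28, 71.71], [-173.87, 95.51], [-174.79, -0.11], [-173.66, 173.66]. Speed limits (degrees/s): [136.94, 136.94, 172.46, 180, 180, 180].

INTERFACE

Orientations are given as [roll, pitch, yaw] about the fixed x, y, z axes, in that order (R = Rz(yaw) Ry(pitch) Rx(roll)).
In Python, from plant import * gives the robot as it stands.
- The arm moves only by the shell command python3 -m handwheel 'ROWS'. ROWS is JSON, a list of rows, each a list of 7 numbers: the opening, from -1 (shut) to 1 (fully open), then the shift along the tool's x, y, z as a fraction of full scale, then the turn, a rotation vector about the tool's x, y, z as a fraction of full scale. A call has 1 to 5 rows; each row shifts and turns the commanded pose from where the row before left it, along the tool's axes as they then stand; what a row does not reach is not made up. Full scale, the value 1, is 0.025 m for a shift and 6 degrees for a turn. A row lasts 1/8 s, in which the tool goes at most 62.5 mm and 10.7 degrees, less where a joint would pass 70% of its speed; a pose out of reach is approached as far as the arm can. A call with a number of a shift or a turn outside -1 to 1 is refused whole. A call with a gripper value outside its range is refused whole. The fingers move at their own pace and stop on an object; the grip force is fixed at half the most. Time passes only in rows, so rows that do not move let the fingers close. It gives the time, the measured TCP pose, the force, the opening and the grip force at its end, in the units of the state.
- get_obs(): the state, without advancing time (a new reading comes with each control period).
- snapshot(name): name is "scene" or "side" or "wrist"; returns a dict with "color" (400x640x3 uint8, red, green, blue), "fx", "fy", "cx", "cy" (pixels), "R" (3x3) and "t" (3): a world point X has camera coordinates R X + t; the wrist camera has in their place "tool_from_camera" (4x4, takes a point from camera to tool coordinates, whose origin is the TCP and whose axes are the flange's). Camera axes: x right, y down, z forward; pixel columns grow to the right and rows downward; lengths in m; the calibration is good to about 2 mm. A picture is of the moment at which its call begins: read the wrist's pose just before it. There is no depth.
- close_job(): hands the job in; it is judged then, once.
The state is a dict: "clock": time; "joint_pos": joint angles; "qvel": joint speeds; "tau": joint torques, N m; "tool_pos": TCP position; "orientation": TCP orientation; "force": force on the tool from outside, world axes, zero at the start; "moment": the same for the moment, N m; "opening": finger opening in m; "gripper_force": force on a finger pad.
Only numpy, scipy, OpenCV 4.12 (cv2) and the standard library are available. Lean on these libraries where they do the work, as an engineer would, in place of code of your own. Each camera call takes 0.05 s, during which the arm holds its last target. There are 200 camera calls.

## Working session

There is one attempt and no reset: what is moved stays moved. The work goes in short steps, Python scripts to look and compute and a shell command to move; the robot and the scene stay as the last step left them, time stands still between calls to the robot, and variables do not carry over. Pictures are saved under pics/ and viewed, at most 10 in all, crops included, and the job is handed in when it is done.

```bash
mkdir -p pics; ls; python3 - <<'E'
from plant import *
import cv2
o=get_obs();print(o)
for n in("scene","side","wrist"):
    s=snapshot(n);cv2.imwrite(f"pics/{n}0.png",s["color"][...,::-1])
    print(n,{k:(v.tolist() if hasattr(v,'tolist') else v) for k,v in s.items() if k!="color"})
E
```

```text
pics
{'clock': 0.0, 'joint_pos': array([ 9.38548623e+01,  2.05905635e+01,  6.34462020e-01, -1.88960377e-02,
       -7.01370084e+01, -1.65066124e+01]), 'qvel': array([ 0.12643736, -0.03045217,  0.07657016, -0.04531476, -0.05870632,
       -0.02619907]), 'tau': array([ 5.78264280e-04, -5.82713163e+01,  2.93064398e+01,  6.99761868e+00,
        7.04852573e-03, -1.61838111e-04]), 'tool_pos': array([0.14780739, 0.65841816, 0.40374137]), 'orientation': array([ 1.79905680e+02, -9.42577339e-03, -1.26581771e+01]), 'force': array([ 0.07914565, -0.67973651, -0.4411913 ]), 'moment': array([ 0.02811306, -0.02131863,  0.00759816]), 'gripper_force': 0.0, 'opening': 0.0871455959473742}
scene {'fx': 379.90247574775594, 'fy': 379.90247574775594, 'cx': 316.8869007836846, 'cy': 198.39274052057436, 'R': [[0.8138843006710075, 0.5809572732282632, 0.00899954467994249], [0.30985832657229195, -0.4208850909231851, -0.8525512053198924], [-0.491508049349229, 0.6966666253824444, -0.5225662163813816]], 't': [-0.30246011351624424, -0.07954088002248737, 1.6692179373436218]}
side {'fx': 369.40074710767175, 'fy': 369.40074710767175, 'cx': 314.921582670483, 'cy': 195.11099310258933, 'R': [[-0.9916387219850669, -0.12776828234778206, -0.018108315375011164], [-0.07199439306702585, 0.6642192559841419, -0.7440628920640937], [0.1070955294432685, -0.7365378781880605, -0.6678641340628316]], 't': [0.4335471572928012, 0.20557815368332685, 1.1731275184063923]}
wrist {'fx': 321.503017965916, 'fy': 321.503017965916, 'cx': 315.1564956026668, 'cy': 198.13037690680824, 'tool_from_camera': [[0.0007786207365295457, -0.9613012777359397, -0.27549817998128345, 0.07399589887173129], [0.9999996588355123, 0.000672500386666254, 0.0004796583045329844, 0.0006247848081195606], [-0.00027582350846098053, -0.2754984594629902, 0.9613014733968276, 0.018035467851093112], [0.0, 0.0, 0.0, 1.0]]}
```

View pics/scene0.png

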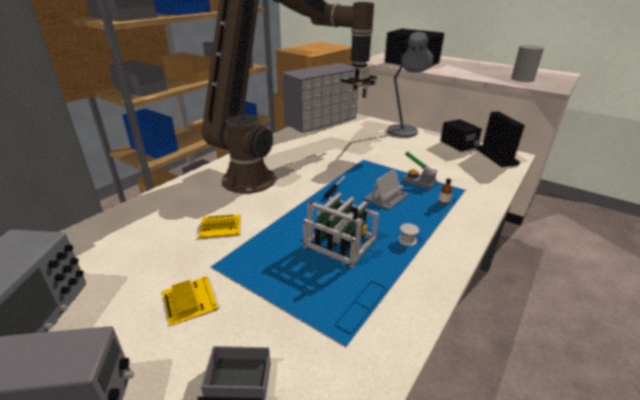

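View pics/side0.png

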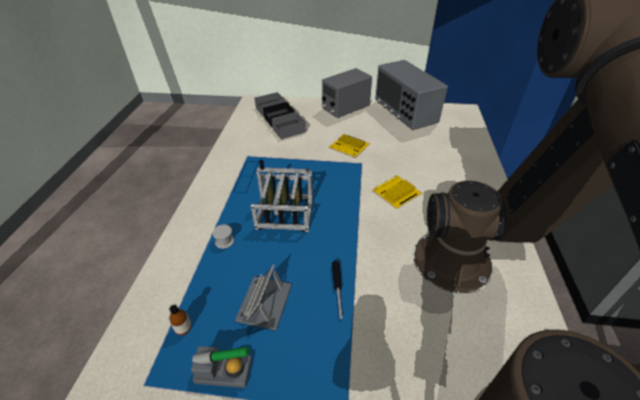

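View pics/wrist0.png

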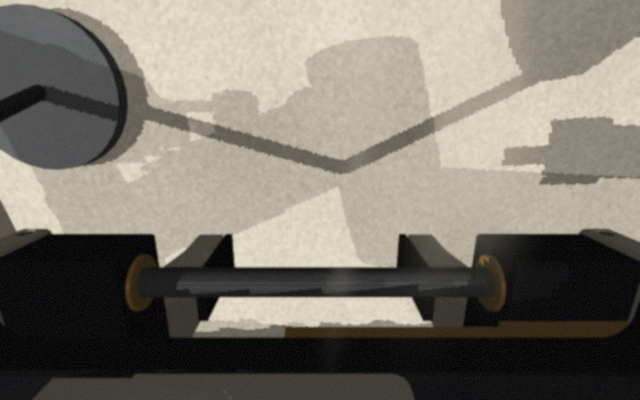

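Scene: rack around (340,228), stand around (386,190). Side: rack at (283,200), stand at (265,298), knob perhaps at (262,165). The wrist camera sees only bare bench.

```bash
cat > h.py <<'E'
import numpy as np,cv2
from plant import *
def ray(s,u,v,o=None):
    d=np.array([(u-s["cx"])/s["fx"],(v-s["cy"])/s["fy"],1.])
    if "R" in s: R=np.array(s["R"]);return -R.T@np.array(s["t"]),R.T@d
    from scipy.spatial.transform import Rotation as Ro
    T=np.array(s["tool_from_camera"]);A=Ro.from_euler("xyz",o["orientation"],degrees=True).as_matrix()
    return A@T[:3,3]+o["tool_pos"],A@T[:3,:3]@d
def onz(r,z): c,d=r;return c+d*(z-c[2])/d[2]
def tri(r1,r2):
    (a,d),(b,e)=r1,r2; k=np.linalg.lstsq(np.c_[d,-e],b-a,rcond=None)[0]
    p,q=a+k[0]*d,b+k[1]*e; return (p+q)/2,np.linalg.norm(p-q)
E
python3 - <<'E'
from h import *
a=cv2.imread("pics/scene0.png");b=cv2.imread("pics/side0.png")
s=snapshot("scene");t=snapshot("side")
A=cv2.resize(a[165:270,290:430],None,fx=5.7,fy=5.7,interpolation=2)[:598]
B=cv2.resize(b[150:330,195:335],None,fx=3.3,fy=3.3,interpolation=2)
cv2.imwrite("pics/sA.png",A);cv2.imwrite("pics/sB.png",B[:598])
for u,v in[(340,240),(386,200)]:print(onz(ray(s,u,v),0.0))
for u,v in[(283,220),(265,305)]:print(onz(ray(t,u,v),0.0))
E
```

```text
[ 0.55601586 -0.12095793  0.        ]
[0.56475446 0.21132258 0.        ]
[ 0.56679876 -0.11436727  0.        ]
[0.55303288 0.22736501 0.        ]
```

View pics/sA.png

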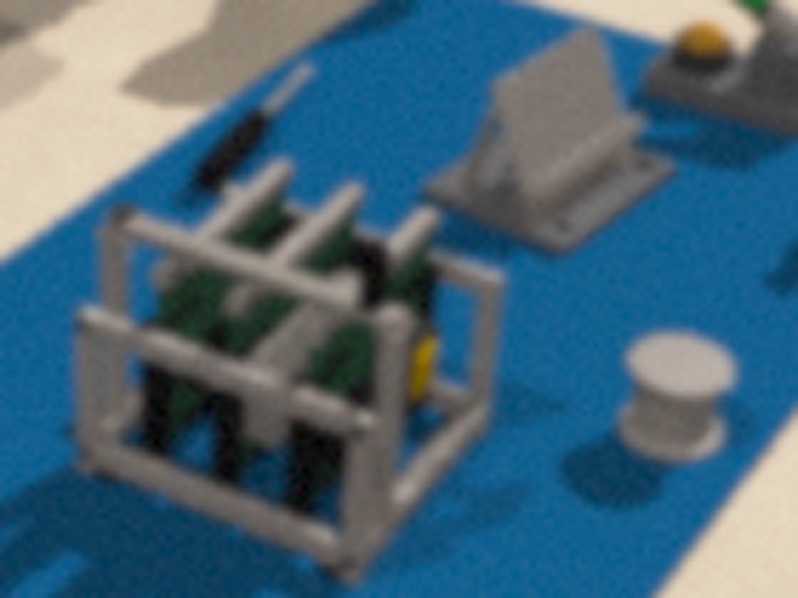

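View pics/sB.png

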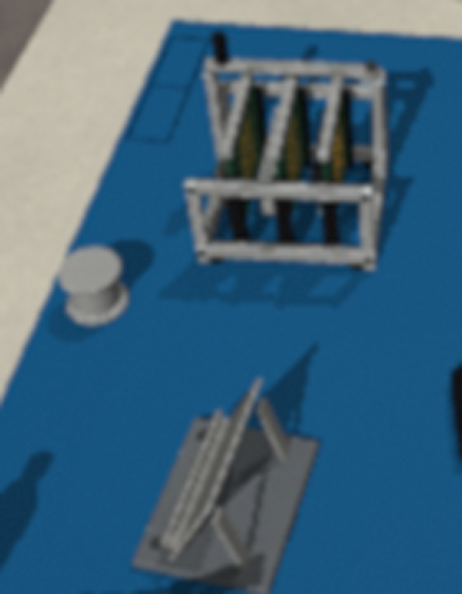

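The scene crop shows the rack with three top bars and a grey finned sink on the middle board, on its +x side. The stand is behind it, with the lip towards +x. The side crop shows the knob at (218,45), at the +x end of the bar on the far (-y) side. The stand is turned slightly clockwise. Next I move over the rack and look with the wrist camera.

```bash
R='[1,0.85,1,-0.06,0,0,0]'
python3 -m handwheel '[[1,0.85,1,-0.06,0,0,0],[1,0.85,1,-0.06,0,0,0],[1,0.85,1,-0.06,0,0,0],[1,0.85,1,-0.06,0,0,0],[1,0.85,1,-0.06,0,0,0]]' && python3 -m handwheel '[[1,0.85,1,-0.06,0,0,0],[1,0.85,1,-0.06,0,0,0],[1,0.85,1,-0.06,0,0,0],[1,0.85,1,-0.06,0,0,0],[1,0.85,1,-0.06,0,0,0]]' && python3 -m handwheel '[[1,0.85,1,-0.06,0,0,0],[1,0.85,1,-0.06,0,0,0],[1,0.85,1,-0.06,0,0,0],[1,0.85,1,-0.06,0,0,0],[1,0.85,1,-0.06,0,0,0]]'
```

```text
clock: 0.88
tool_pos: [0.2245, 0.5123, 0.4122]
orientation: [-180.0, 0.0, -12.6]
force: [0.7, 0.6, 0.1]
opening: 0.0875
gripper_force: 0.0
clock: 1.5
tool_pos: [0.301, 0.3666, 0.4198]
orientation: [-180.0, -0.0, -12.6]
force: [0.2, -0.3, -0.5]
opening: 0.0878
gripper_force: 0.0
clock: 2.12
tool_pos: [0.377, 0.2213, 0.4274]
orientation: [-180.0, -0.0, -12.6]
force: [0.3, -0.5, 0.5]
opening: 0.0878
gripper_force: 0.0
```

```bash
cat > snap.py <<'E'
import sys,pickle
from h import *
n=sys.argv[1];o=get_obs();s=snapshot("wrist");pickle.dump((o,s),open(f"pics/{n}.pkl","wb"))
cv2.imwrite(f"pics/{n}.png",s["color"][...,::-1]);print("tool",o["tool_pos"],o["orientation"])
E
python3 -m handwheel '[[1,1,0.2,-0.06,0,0,0],[1,1,0.2,-0.06,0,0,0],[1,1,0.2,-0.06,0,0,0],[1,1,0.2,-0.06,0,0,0],[1,1,0.4,-0.06,0,0,0]]' && python3 snap.py stand && python3 -m handwheel '[[1,0.8,1,-0.06,0,0,0],[1,0.8,1,-0.06,0,0,0],[1,0.8,1,-0.06,0,0,0],[1,0.8,1,-0.06,0,0,0],[1,0.8,1,0,0,0,0]]'  && python3 -m handwheel '[[1,0,1,0,0,0,0],[1,0,1,0,0,0,0],[1,0,1,0,0,0,0],[1,0,1,0,0,0,0],[1,0,1,0,0,0,0]]' && python3 -m handwheel '[[1,0,0.6,0,0,0,0],[1,0,0,0,0,0,0]]' && python3 snap.py rack
python3 -c "
import cv2,numpy as np
cv2.imwrite('pics/both.png',np.vstack([cv2.imread('pics/rack.png')[:300,:],cv2.imread('pics/stand.png')[:300]]))"
```

```text
clock: 2.75
tool_pos: [0.4928, 0.1654, 0.4347]
orientation: [180.0, 0.0, -12.6]
force: [-0.7, 0.1, -0.0]
opening: 0.0876
gripper_force: 0.0
tool [0.49283405 0.16536301 0.43465863] [ 1.79998736e+02  3.25339260e-03 -1.26470536e+01]
clock: 3.42
tool_pos: [0.5624, 0.021, 0.4409]
orientation: [-180.0, -0.0, -12.7]
force: [1.2, 0.8, 0.0]
opening: 0.0877
gripper_force: 0.0
clock: 4.05
tool_pos: [0.5343, -0.1007, 0.4407]
orientation: [-180.0, 0.0, -12.7]
force: [-0.2, -0.4, 0.4]
opening: 0.0881
gripper_force: 0.0
clock: 4.3
tool_pos: [0.5313, -0.115, 0.4407]
orientation: [-180.0, -0.0, -12.7]
force: [0.6, 0.1, 0.6]
opening: 0.0875
gripper_force: 0.0
tool [ 0.53130308 -0.11503837  0.44070719] [-1.79995113e+02 -3.87694511e-03 -1.27329727e+01]
```

View pics/both.png

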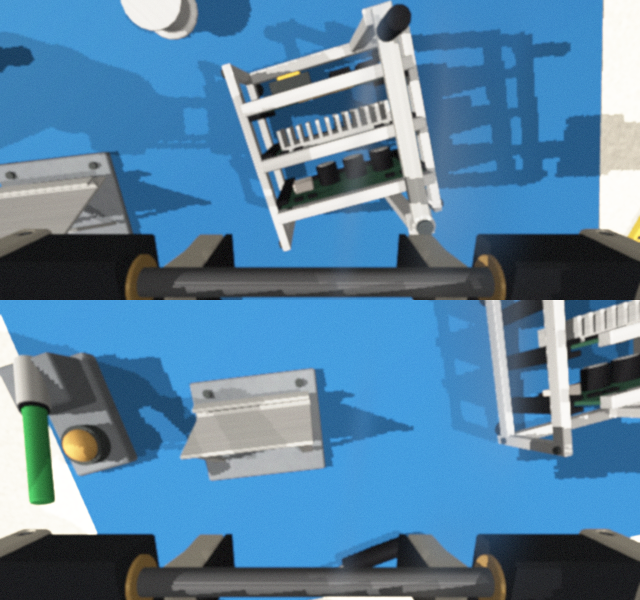

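Top half: the retaining bar runs from the pivot at (425,225) to the knob at (395,20). The middle board carries the finned sink (280-390,125), and the caps board is below it. Bottom half: the stand at (190-325,370-480), lip at the top (+x side). I'll zoom in to pick precise corners.

```bash
python3 -c "
import cv2,numpy as np
a=cv2.imread('pics/rack.png')[0:260,215:450];b=cv2.imread('pics/stand.png')[60:190,175:335]
a=cv2.resize(a,None,fx=2.2,fy=2.2,interpolation=2);b=cv2.resize(b,None,fx=1.75,fy=1.75,interpolation=2)
c=np.zeros((572,797,3),np.uint8);c[:,:517]=a[:572,:517];c[:b.shape[0],517:]=b[:,:280];cv2.imwrite('pics/zoom.png',c)"
```

```text
(no output)
```

View pics/zoom.png

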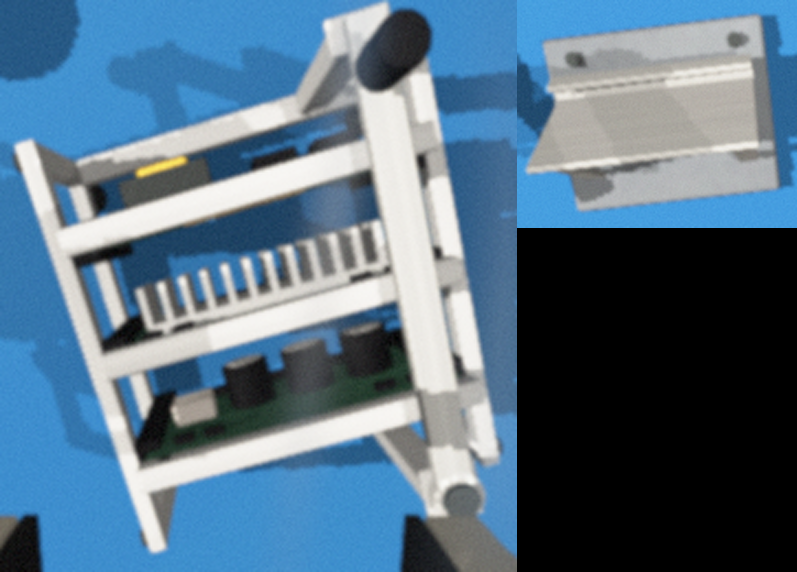

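The zoom shows the knob top near (402,40) and the pivot at (462,499). The middle bar runs from (103,365) to (464,270), and the stand's base corners are clear. Next I convert these to positions.

```bash
cat > m.py <<'E'
from h import *
import pickle
def rig(L,W): # 2D rigid fit L->W
    L,W=np.array(L,float),np.array(W)[:,:2];l,w=L.mean(0),W.mean(0);A,B=L-l,W-w
    th=np.arctan2((A[:,0]*B[:,1]-A[:,1]*B[:,0]).sum(),(A*B).sum())
    R=np.array([[np.cos(th),-np.sin(th)],[np.sin(th),np.cos(th)]]);t=w-R@l
    print("yaw",np.degrees(th),"org",t,"resid mm",np.round(1e3*(W-(L@R.T+t)),1).tolist());return R,t
o,s=pickle.load(open("pics/rack.pkl","rb"))
r=lambda X,Y,z:onz(ray(s,215+X/2.2,Y/2.2,o),z)
P=[r(58,240,.15),r(438,135,.15),r(103,365,.15),r(464,270,.15),r(140,478,.15),r(485,388,.15)]
R,t=rig([[.048,.07],[.048,-.07],[0,.07],[0,-.07],[-.048,.07],[-.048,-.07]],P)
print("slot",R@[0,0]+t,"pivot pred",R@[-.082,-.05]+t,"seen",r(462,499,.166),"knob",r(402,40,.198))
k=np.array(r(402,40,.198))[:2]-(R@[-.082,-.05]+t);print("knob rad",np.hypot(*k),"ang",np.degrees(np.arctan2(k[1],k[0])))
o,s=pickle.load(open("pics/stand.pkl","rb"))
r=lambda X,Y,z:onz(ray(s,175+(X-517)/1.75,60+Y/1.75,o),z)
R,t=rig([[.06,.075],[.06,-.075],[-.06,-.075],[-.06,.075]],[r(543,42,.01),r(762,14,.01),r(779,187,.01),r(580,210,.01)])
xt=.02-.08*np.sin(.45);zt=.03+.08*np.cos(.45)
print("top pred",R@[xt,.065]+t,R@[xt,-.065]+t,"seen",r(527,170,zt),r(755,147,zt))
E
python3 m.py
```

```text
yaw 2.512009037858653 org [ 0.56818409 -0.14709531] resid mm [[1.2, 2.4], [-0.0, -0.4], [0.1, 0.6], [-1.0, -1.4], [-0.3, 0.3], [0.1, -1.6]]
slot [ 0.56818409 -0.14709531] pivot pred [ 0.48845433 -0.20064122] seen [ 0.48620332 -0.20159739  0.166     ] knob [ 0.64358008 -0.19408305  0.198     ]
knob rad 0.15526431348500822 ang 2.4208230854544337
yaw -5.922274840171399 org [0.55562492 0.22028668] resid mm [[-0.9, 0.2], [-0.7, -0.3], [0.9, 1.0], [0.7, -0.9]]
top pred [0.5476133  0.28646653] [0.5342     0.15716037] seen [0.54654244 0.28782722 0.10203577] [0.53111497 0.16014745 0.10203577]
```

```bash
python3 -m handwheel '[[1,0.966,0.522,0,0,0,-0.506],[1,0.966,0.522,0,0,0,-0.506],[1,0.966,0.522,0,0,0,-0.506],[1,0.966,0.522,0,0,0,-0.506],[1,0.966,0.522,0,0,0,-0.506]]' && python3 -m handwheel '[[1,0,0,0.5,0,0,0],[1,0,0,0.5,0,0,0]]' && python3 snap.py knob
```

```text
clock: 4.97
tool_pos: [0.6449, -0.1923, 0.4404]
orientation: [-180.0, 0.0, 2.7]
force: [0.4, 1.0, 0.3]
opening: 0.0879
gripper_force: 0.0
clock: 5.22
tool_pos: [0.6436, -0.192, 0.4143]
orientation: [-180.0, 0.1, 2.5]
force: [-0.3, -0.1, -0.1]
opening: 0.0877
gripper_force: 0.0
tool [ 0.64363018 -0.19196332  0.41432118] [-1.79974347e+02  5.96242591e-02  2.51466517e+00]
```

```bash
python3 -m handwheel '[[1,0,0.08,0.9,0,0,0],[1,0,0,0.9,0,0,0],[1,0,0,0.9,0,0,0],[-0.45,0,0,0,0,0,0],[-0.45,0,0,0,0,0,0]]' && python3 -m handwheel '[[-0.45,0,0,0,0,0,0],[-0.45,0,0,0,0,0,0]]'; python3 snap.py knob2
```

```text
clock: 5.9
tool_pos: [0.644, -0.1944, 0.3493]
orientation: [180.0, -0.1, 2.6]
force: [0.6, 0.9, -0.3]
opening: 0.073
gripper_force: 0.0
clock: 6.15
tool_pos: [0.644, -0.1946, 0.3491]
orientation: [180.0, -0.1, 2.5]
force: [0.4, -0.1, -0.1]
opening: 0.053
gripper_force: 0.0
tool [ 0.64400647 -0.19464415  0.34905215] [ 1.79992205e+02 -7.64132460e-02  2.53258345e+00]
```

View pics/knob2.png

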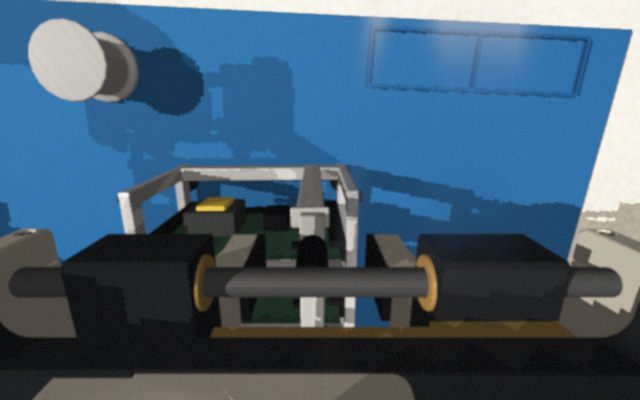

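The knob at (313,255) is centred between the fingers. Now I swing it along the arc.

```bash
python3 -m handwheel '[[-0.45,0,0,0,0,0,0],[-0.45,0,0,0,0,0,0],[-0.45,0,0,0,0,0,0],[-0.45,-0.02,0.3,0,0,0,0.5],[-0.45,-0.034,0.652,0,0,0,1]]' && python3 -m handwheel '[[-0.45,-0.034,0.652,0,0,0,1],[-0.45,-0.034,0.652,0,0,0,1],[-0.45,-0.034,0.652,0,0,0,1],[-0.45,-0.034,0.652,0,0,0,1],[-0.45,-0.034,0.652,0,0,0,1]]' && python3 -m handwheel '[[-0.45,-0.034,0.652,0,0,0,1],[-0.45,-0.034,0.652,0,0,0,1],[-0.45,-0.034,0.652,0,0,0,1],[-0.45,-0.034,0.652,0,0,0,1],[-0.45,-0.034,0.652,0,0,0,1]]' && python3 -m handwheel '[[-0.45,-0.034,0.652,0,0,0,1],[-0.45,-0.034,0.652,0,0,0,1],[-0.45,-0.034,0.652,0,0,0,1],[-0.45,0,0,0,0,0,0]]'; python3 snap.py swung
```

```text
clock: 6.82
tool_pos: [0.6429, -0.2182, 0.3481]
orientation: [-180.0, 0.0, -6.6]
force: [-0.2, -0.1, 0.4]
opening: 0.0241
gripper_force: 0.3
clock: 7.45
tool_pos: [0.6131, -0.294, 0.348]
orientation: [-180.0, 0.0, -36.7]
force: [0.5, 0.2, 0.0]
opening: 0.0241
gripper_force: 0.3
clock: 8.07
tool_pos: [0.5497, -0.3442, 0.3481]
orientation: [-180.0, 0.0, -66.7]
force: [0.9, 0.4, 0.4]
opening: 0.0239
gripper_force: 0.3
clock: 8.57
tool_pos: [0.5021, -0.3563, 0.3484]
orientation: [-180.0, 0.0, -84.5]
force: [1.2, 0.1, 0.0]
opening: 0.024
gripper_force: 0.0
tool [ 0.50209641 -0.35632432  0.34843426] [-1.79992804e+02  1.84648642e-03 -8.45112213e+01]
```

```bash
python3 -m handwheel '[[-0.15,0,0,0,0,0,0],[-0.15,0,0,0,0,0,0],[-0.15,0,0,-1,0,0,0],[-0.15,0,0,-1,0,0,0],[-0.15,0,0,-0.5,0,0,0.5]]' && python3 -m handwheel '[[-0.39,-0.914,-0.332,0,0,0,0],[-0.39,-0.914,-0.332,0,0,0,0],[-0.39,-0.914,-0.332,0,0,0,0],[-0.39,-0.914,-0.332,0,0,0,0],[-0.39,-0.914,-0.332,0,0,0,0]]' && python3 -m handwheel '[[-0.39,-0.914,-0.332,0,0,0,0],[-0.39,-0.914,-0.332,0,0,0,0],[-0.39,-0.914,-0.332,0,0,0,0],[-0.39,-0.914,-0.332,0,0,0,0],[-0.39,0,0,0,0,0,0]]'; python3 snap.py above; python3 - <<'E'
from h import *
a=snapshot("scene")["color"][165:270,290:430,::-1];w=cv2.imread("pics/above.png")
c=np.zeros((600,640,3),np.uint8);c[:400]=w;c[400:,:267]=cv2.resize(a,(267,200));b=snapshot("side")["color"][150:250,225:335,::-1];c[400:,300:520]=cv2.resize(b,(220,200))
cv2.imwrite("pics/above2.png",c)
E
```

```text
clock: 9.25
tool_pos: [0.5035, -0.3561, 0.4121]
orientation: [-179.9, -0.1, -87.5]
force: [-0.5, 0.5, -0.2]
opening: 0.0374
gripper_force: 0.0
clock: 9.88
tool_pos: [0.5398, -0.2392, 0.4105]
orientation: [180.0, 0.0, -87.4]
force: [1.0, 0.5, -0.4]
opening: 0.0265
gripper_force: 0.0
clock: 10.5
tool_pos: [0.5691, -0.146, 0.4105]
orientation: [180.0, 0.0, -87.3]
force: [-0.4, -0.4, -0.2]
opening: 0.0268
gripper_force: 0.0
tool [ 0.56908873 -0.14598406  0.41054169] [ 1.79995046e+02  7.65377552e-04 -8.73164564e+01]
```

View pics/above2.png

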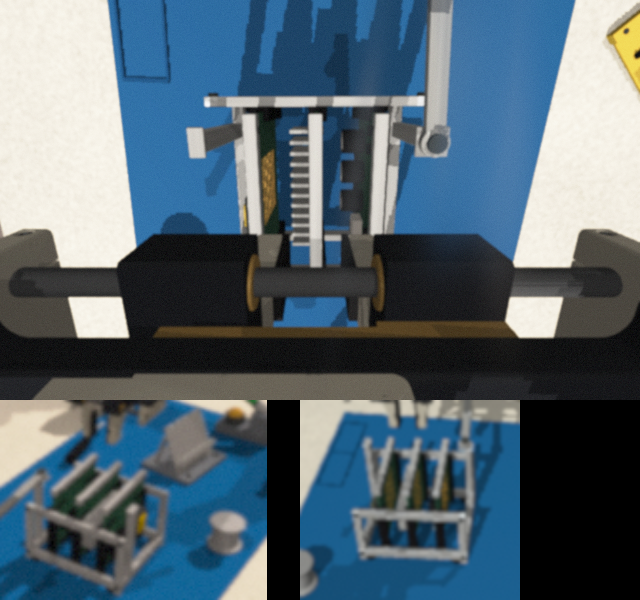

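The bar lies along -y (column 437), and the middle sink board's bar at column 316 sits between the fingers. Now I descend and grip.

```bash
python3 -m handwheel '[[-0.39,0.06,0.05,0.86,0,0,0],[-0.39,0,0,0.86,0,0,0],[-0.39,0,0,0.86,0,0,0],[-0.39,0,0,0.86,0,0,0],[-0.39,0,0,0.86,0,0,0]]' && python3 -m handwheel '[[-0.39,0,0,0,0,0,0],[-1,0,0,0,0,0,0],[-1,0,0,0,0,0,0],[-1,0,0,0,0,0,0],[-1,0,0,0,0,0,0]]'
```

```text
clock: 11.28
tool_pos: [0.567, -0.1498, 0.3025]
orientation: [-180.0, -0.0, -87.5]
force: [0.3, 0.8, 1.0]
opening: 0.0266
gripper_force: 0.0
clock: 11.9
tool_pos: [0.5676, -0.149, 0.3042]
orientation: [-179.9, -0.0, -87.4]
force: [0.1, -0.2, 4.9]
opening: 0.0098
gripper_force: 30.0
```

```bash
python3 -m handwheel '[[-1,0,0,-0.3,0,0,0],[-1,0,0,-0.6,0,0,0],[-1,0,0,-0.8,0,0,0],[-1,0,0,-0.8,0,0,0],[-1,0,0,-0.8,0,0,0]]' && python3 -m handwheel '[[-1,0,0,-0.8,0,0,0],[-1,0,0,-0.8,0,0,0],[-1,0,0,-0.8,0,0,0],[-1,0,0,-0.5,0,0,0],[-1,0,0,0,0,0,0]]'; python3 snap.py lift; python3 - <<'E'
from h import *
w=cv2.imread("pics/lift.png");c=np.zeros((600,640,3),np.uint8);c[:260]=w[:260]
a=snapshot("scene")["color"][110:270,290:430,::-1];b=snapshot("side")["color"][120:280,225:385,::-1]
c[260:,:300]=cv2.resize(a,(300,340));c[260:,300:]=cv2.resize(b,(340,340));cv2.imwrite("pics/lift2.png",c)
E
```

```text
clock: 12.52
tool_pos: [0.567, -0.1489, 0.387]
orientation: [180.0, 0.0, -87.5]
force: [0.7, -0.6, -2.8]
opening: 0.0098
gripper_force: 30.0
clock: 13.15
tool_pos: [0.5672, -0.1489, 0.4592]
orientation: [-179.9, 0.0, -87.5]
force: [-0.6, 1.2, -3.5]
opening: 0.0095
gripper_force: 30.0
tool [ 0.56722081 -0.1489356   0.45921703] [-1.79901489e+02  4.43573358e-03 -8.74713730e+01]
```

View pics/lift2.png

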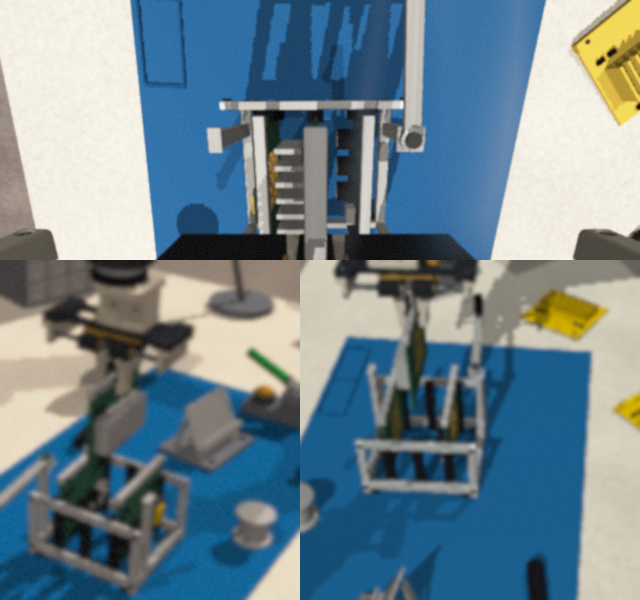

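The board came out cleanly: foot about 60 mm above the guides, sink facing +x, neighbours in place and bar aside. From here I work by numbers, computing the stand pose and the row values.

```bash
cat > plan.py <<'E'
import sys
from h import *
from scipy.spatial.transform import Rotation as Ro
def target(h,out,e=0.0,th=.45,L=.284,C=(.0175,.029)): # h: foot height over floor along slope; out: laminate mid from slope
    y=np.radians(-5.92);Rz=np.array([[np.cos(y),-np.sin(y),0],[np.sin(y),np.cos(y),0],[0,0,1]])
    s,c=np.sin(.45),np.cos(.45);f=np.array([C[0],0,C[1]])+out*np.array([c,0,s])+h*np.array([-s,0,c])
    s,c=np.sin(th),np.cos(th);f=f+L*np.array([-s,0,c])+[0,e,0]
    A=Rz@np.array([[0,-c,s],[-1,0,0],[0,-s,-c]]);return Rz@f+[.55562,.22029,0],A
def rows(p,A,n,o=None):
    o=o or get_obs();R0=Ro.from_euler("xyz",o["orientation"],degrees=True);w=(R0.inv()*Ro.from_matrix(A)).as_rotvec()/n
    M=sum((R0*Ro.from_rotvec(k*w)).as_matrix() for k in range(n))
    sh=np.linalg.solve(M,p-o["tool_pos"]);print("n",n,"shift",np.round(sh/.025,3),"turn",np.round(np.degrees(w)/6,3))
E
python3 - <<'E'
from plan import *;import pickle
o,s=pickle.load(open("pics/lift.pkl","rb"))
g=cv2.cvtColor(s["color"],cv2.COLOR_RGB2GRAY).astype(int);print(g[112:140,310:322].mean(1).astype(int))
R=Ro.from_euler("xyz",o["orientation"],degrees=True)
for v in(122,124,126):print(v,R.inv().apply(onz(ray(s,315,v,o),.305)-o["tool_pos"]))
o=get_obs();p,A=target(.06,.005);print(p,Ro.from_matrix(A).as_euler("xyz",degrees=True));d=p-o["tool_pos"];print(d)
for n in(14,16):rows(p,A,n)
print(target(0,.005)[0])
E
```

```text
[ 21  21  19  19  21  24  26  28  29  33  40  44  50  62  87 112 133 143
 147 147 146 147 147 146 147 147 147 147]
122 [0.06852128 0.00042294 0.15421122]
124 [0.06771606 0.00042346 0.15421128]
126 [0.06690814 0.00042398 0.15421134]
[0.42867474 0.2334533  0.34092863] [-154.21689922    0.          -95.92      ]
[-0.13830096  0.38232047 -0.11629496]
n 14 shift [-1.087  0.484  0.234] turn [0.307 0.023 0.099]
n 16 shift [-0.951  0.425  0.204] turn [0.269 0.02  0.086]
[0.45463349 0.23076157 0.2869018 ]
```

```bash
python3 -m handwheel '[[-1,-0.5,-0.02,0,0,0,0],[-1,-0.9,-0.041,0,0,0,0],[-1,-0.9,-0.041,0,0,0,0],[-1,-0.9,-0.041,0,0,0,0],[-1,-0.9,-0.041,0,0,0,0]]' && python3 -m handwheel '[[-1,-0.9,-0.041,0,0,0,0],[-1,-0.9,-0.041,0,0,0,0],[-1,-0.9,-0.041,0,0,0,0],[-1,-0.9,-0.041,0,0,0,0],[-1,-0.5,-0.02,0,0,0,0]]' && python3 -c "
from plan import *
p,A=target(.06,.005,-.0023);rows(p,A,10)"
```

```text
clock: 13.92
tool_pos: [0.5671, -0.045, 0.4576]
orientation: [179.9, 0.0, -87.5]
force: [0.8, 0.5, -2.3]
opening: 0.0093
gripper_force: 30.0
clock: 14.55
tool_pos: [0.5672, 0.0577, 0.4577]
orientation: [180.0, -0.0, -87.4]
force: [0.2, -0.8, -2.5]
opening: 0.0096
gripper_force: 30.0
n 10 shift [-0.688  0.657  0.342] turn [0.43  0.032 0.139]
```

```bash
python3 -m handwheel '[[-1,-0.688,0.657,0.342,0.43,0.032,0.139],[-1,-0.688,0.657,0.342,0.43,0.032,0.139],[-1,-0.688,0.657,0.342,0.43,0.032,0.139],[-1,-0.688,0.657,0.342,0.43,0.032,0.139],[-1,-0.688,0.657,0.342,0.43,0.032,0.139]]' && python3 -m handwheel '[[-1,-0.688,0.657,0.342,0.43,0.032,0.139],[-1,-0.688,0.657,0.342,0.43,0.032,0.139],[-1,-0.688,0.657,0.342,0.43,0.032,0.139],[-1,-0.688,0.657,0.342,0.43,0.032,0.139],[-1,-0.688,0.657,0.342,0.43,0.032,0.139]]' && python3 -m handwheel '[[-1,0,0,0,0,0,0],[-1,0,0,0,0,0,0]]' && python3 -c "
from plan import *
p,A=target(.06,.005,-.0023);rows(p,A,1)
s=snapshot('scene');cv2.imwrite('pics/hov_s.png',s['color'][...,::-1]);s=snapshot('side');cv2.imwrite('pics/hov_d.png',s['color'][...,::-1])"; python3 snap.py hov
```

```text
clock: 15.18
tool_pos: [0.4876, 0.1412, 0.4075]
orientation: [-167.0, -0.5, -91.7]
force: [0.6, 0.3, -2.4]
opening: 0.0098
gripper_force: 30.0
clock: 15.8
tool_pos: [0.4281, 0.2307, 0.341]
orientation: [-154.1, 0.0, -95.9]
force: [3.1, -1.3, -1.3]
opening: 0.0098
gripper_force: 30.0
clock: 16.05
tool_pos: [0.4292, 0.2298, 0.3417]
orientation: [-154.2, 0.0, -96.0]
force: [1.5, 0.3, -1.4]
opening: 0.0095
gripper_force: 30.0
n 1 shift [-0.05   0.046  0.012] turn [-0.007 -0.002 -0.006]
tool [0.42926841 0.22968189 0.3417593 ] [-1.54163734e+02  2.90449302e-02 -9.60008215e+01]
```

```bash
python3 -m handwheel '[[-1,-0.04,0.04,0.6,0,0,0],[-1,0,0,0.6,0,0,0],[-1,0,0,0.5,0,0,0],[-1,0,0,0.3,0,0,0],[-1,0,0,0,0,0,0]]' && python3 -m handwheel '[[-1,0,0,0.1,0,0,0],[-1,0,0,0,0,0,0]]' && python3 -c "
from plan import *
p,A=target(.0,.005,-.0023);rows(p,A,1);print(get_obs()['force'],get_obs()['moment'])"
```

```text
clock: 16.82
tool_pos: [0.4506, 0.2284, 0.2961]
orientation: [-154.1, -0.0, -96.0]
force: [3.1, 0.5, -2.2]
opening: 0.0097
gripper_force: 30.0
clock: 17.08
tool_pos: [0.4512, 0.2287, 0.2941]
orientation: [-154.1, 0.0, -96.0]
force: [5.0, -0.5, -2.0]
opening: 0.0098
gripper_force: 30.0
n 1 shift [-0.004  0.009  0.315] turn [-0.017 -0.001 -0.009]
[ 4.96698588 -0.51680358 -1.96357034] [ 0.15663038  0.08497239 -0.05090926]
```

```bash
python3 -m handwheel '[[-1,0,-0.06,0,0,0,0],[-1,0,0,0,0,0,0]]' && python3 -m handwheel '[[-1,0,-0.06,0,0,0,0],[-1,0,0,0,0,0,0]]' && python3 -c "
from plan import *
p,A=target(.0,.005,-.0023);rows(p,A,1);print(get_obs()['force'],get_obs()['moment'])"
```

```text
clock: 17.32
tool_pos: [0.4521, 0.2285, 0.2942]
orientation: [-154.2, -0.0, -95.9]
force: [0.6, -0.1, -1.5]
opening: 0.0094
gripper_force: 30.0
clock: 17.58
tool_pos: [0.4535, 0.2283, 0.2948]
orientation: [-154.2, -0.0, -95.9]
force: [-0.1, -0.5, -3.3]
opening: 0.0099
gripper_force: 30.0
n 1 shift [-0.01   0.105  0.299] turn [-0.008 -0.005 -0.003]
[-0.05462558 -0.47798013 -3.28679426] [0.32574549 1.91871429 0.04890117]
```

```bash
python3 -m handwheel '[[-1,0,0,0.16,0,0,0],[-1,0,0,0.06,0,0,0],[-1,0,0,0,0,0,0]]' && python3 -c "
from plan import *
p,A=target(.0,.005,-.0023,C=(.02,.03));rows(p,A,1);print(get_obs()['force'],get_obs()['moment'])" && python3 -m handwheel '[[-1,0,0,0.06,0,0,0],[-1,0,0,0,0,0,0]]' && python3 -c "
from plan import *
p,A=target(.0,.005,-.0023,C=(.02,.03));rows(p,A,1);print(get_obs()['force'],get_obs()['moment'])"
```

```text
clock: 17.95
tool_pos: [0.456, 0.2278, 0.2896]
orientation: [-154.2, -0.0, -96.0]
force: [0.6, -1.3, -3.3]
opening: 0.0095
gripper_force: 30.0
n 1 shift [-0.018  0.001  0.077] turn [-0.007 -0.01  -0.006]
[ 0.55183894 -1.25590986 -3.34875592] [0.21718518 1.88622833 0.01320549]
clock: 18.2
tool_pos: [0.4567, 0.228, 0.2886]
orientation: [-154.2, -0.0, -96.0]
force: [0.5, -0.8, -2.5]
opening: 0.0097
gripper_force: 30.0
n 1 shift [-0.01   0.006  0.027] turn [-0.01  -0.005 -0.005]
[ 0.46189916 -0.80906053 -2.48385773] [ 0.29574283  1.84904488 -0.03970611]
```

```bash
for i in 1 2 3; do :; done; python3 -m handwheel '[[-1,0,0,0.03,0,0,0],[-1,0,0,0,0,0,0]]' && python3 -m handwheel '[[-1,0,0,0.03,0,0,0],[-1,0,0,0,0,0,0]]'; python3 -c "
from plan import *
p,A=target(.0,.005,-.0023,C=(.02,.03));rows(p,A,1)"
```

```text
clock: 18.45
tool_pos: [0.457, 0.228, 0.2879]
orientation: [-154.2, -0.0, -96.0]
force: [-1.4, -0.4, -3.2]
opening: 0.0098
gripper_force: 30.0
clock: 18.7
tool_pos: [0.4574, 0.228, 0.2877]
orientation: [-154.1, 0.0, -96.0]
force: [-4.0, -1.9, 2.7]
opening: 0.0094
gripper_force: 30.0
n 1 shift [-0.005  0.015 -0.015] turn [-0.018  0.    -0.007]
```

Floor contact came at the predicted depth. Next I ease the board back onto the slope.

```bash
python3 -m handwheel '[[-1,0,0.06,-0.01,0,0,0],[-1,0,0,0,0,0,0]]' && python3 -m handwheel '[[-1,0,0.05,0,0,0,0],[-1,0,0,0,0,0,0]]'; python3 -c "
from plan import *
p,A=target(.0,.0015,-.0023,C=(.02,.03));rows(p,A,1)"
```

```text
clock: 18.95
tool_pos: [0.4558, 0.2282, 0.287]
orientation: [-154.1, 0.0, -95.9]
force: [-1.6, -0.5, 1.2]
opening: 0.0101
gripper_force: 30.0
clock: 19.2
tool_pos: [0.455, 0.2284, 0.2866]
orientation: [-154.1, 0.0, -96.0]
force: [3.4, -0.0, -0.4]
opening: 0.0097
gripper_force: 30.0
n 1 shift [-0.001  0.051 -0.014] turn [-0.017 -0.003 -0.008]
```

```bash
python3 -m handwheel '[[-0.75,0,0,0,0,0,0],[-0.4,0,0,0,0,0,0],[-0.4,0,0,0,0,0,0],[-0.4,0,0,0,0,0,0]]' && python3 -m handwheel '[[-0.3,0,0,-0.3,0,0,0],[-0.3,0,0,-0.6,0,0,0],[-0.3,0,0,-1,0,0,0],[-0.3,0,0,-1,0,0,0],[-0.3,0,0,-1,0,0,0]]' && python3 -m handwheel '[[-0.3,0,0,-1,0,0,0],[-0.3,0,0,-1,0,0,0],[-0.3,0,0,0,0,0,0]]'; python3 snap.py end; python3 - <<'E'
from h import *
for n in("scene","side"): cv2.imwrite(f"pics/end_{n}.png",snapshot(n)["color"][...,::-1])
E
python3 - <<'E'
# numeric check: green/grey board pixels around predicted board corners
import sys;sys.path.insert(0,'.')
from plan import *;import pickle
o,s=pickle.load(open("pics/end.pkl","rb"))
T=np.array(s["tool_from_camera"]);RA=Ro.from_euler("xyz",o["orientation"],degrees=True)
yw=np.radians(-5.92);Rz=Ro.from_euler("z",yw)
def proj(X):
    c=T[:3,:3].T@(RA.inv().apply(X-o["tool_pos"])-T[:3,3]);return np.round([s["cx"]+s["fx"]*c[0]/c[2],s["cy"]+s["fy"]*c[1]/c[2]],1)
sn,cs=np.sin(.45),np.cos(.45)
for y in(.07,0,-.07):
  for h,n in((.13,-.0035),(.13,.0065)):
    q=np.array([.02,y,.03])+h*np.array([-sn,0,cs])+n*np.array([cs,0,sn]); print(y,h,n,proj(Rz.apply(q)+[.55562,.22029,0]))
g=cv2.cvtColor(s["color"],cv2.COLOR_RGB2GRAY);print(g[40:240:10,280:360:4])
E
```

```text
clock: 19.7
tool_pos: [0.4546, 0.2283, 0.2862]
orientation: [-154.2, -0.0, -95.9]
force: [-0.0, 0.3, -0.6]
opening: 0.0257
gripper_force: 0.0
clock: 20.32
tool_pos: [0.4119, 0.2328, 0.3746]
orientation: [-154.2, -0.0, -95.9]
force: [-0.1, 0.3, 0.7]
opening: 0.0309
gripper_force: 0.0
clock: 20.7
tool_pos: [0.3904, 0.2355, 0.4208]
orientation: [-154.1, 0.2, -95.9]
force: [0.1, -0.2, -0.5]
opening: 0.0308
gripper_force: 0.0
tool [0.39039652 0.23548361 0.42080091] [-154.07280968    0.19418643  -95.87929788]
0.07 0.13 -0.0035 [322.6 261.2]
0.07 0.13 0.0065 [312.3 261.2]
0 0.13 -0.0035 [323.1 192. ]
0 0.13 0.0065 [312.2 192. ]
-0.07 0.13 -0.0035 [323.6 113. ]
-0.07 0.13 0.0065 [311.9 113. ]
[[100 106  99 101 101 102 101 100 101 106 104  98  96  62  59  61  62  61
   64  59]
 [100 105  97  99 101 103 102 102 100 105 101  89  60  64  64  60  65  60
   64  68]
 [103 101 100 100 102 104 101 104 103  97 102  84  64  67  65  60  63  64
   62  69]
 [ 97 100  98 103  99  99 105 103 103 106 105  80  62  63  59  66  62  62
   65  66]
 [102 103  98 104 101  97 101 102 103 104  89  60  64  65  60  59 
[... 594 characters left out ...]
  66 129
  118 112]
 [103 101 101 122 158 152 150 161 220 217 196  58  58  57  57  79 132 133
  129  94]
 [101 106 100 108 121 108 110 127 216 215 191  59  62  58  73 110 116 128
  129  92]
 [101 100 104  98  90  81  74 108 218 213 192  57  56  87 110 109 122 131
  127  98]
 [103 101 103 101  90  83  81 114 218 213 189  62  79 106 108 103 119 129
  130 110]
 [101 102  99 100  92  90  95 126 219 211 179  81 112 110 107 109 122 129
  132 124]
 [101 103 106 104 126 133 129 144 217 212 180 107 106 109 107 107 112 106
  111 116]
 [101 100 101 111 183 187 182 189 211 206 174  50 147 100 105 110 111  98
   75  77]
 [ 98  61  60  70 140 141 142 140 209 207 170  44  75  43  53  60  92 104
  100 103]]
```

```bash
python3 -c "
import cv2
g=cv2.imread('pics/end.png',0);print(g[104:126,313:320].mean(1).astype(int));print(g[140,302:330],g[200,302:330])"
```

```text
[ 61  61  65  76  90  96  94  85  77  90 134 187 213 219 218 218 219 218
 219 219 218 218]
[193 193 189 198 194 194 188 186 203 217 221 215 218 220 216 219 216 214
 200 163  99  67  54  64  63  58  59  65] [ 89  92  95  94  93  99 126 163 200 214 218 215 213 214 210 208 206 203
 178 132  84  71  80  97 106 110 111 113]
```

```bash
python3 -c "
from plant import *
print(get_obs()['clock'],close_job())"
```

```text
the job is handed in; nothing more can be done
20.85 None
```

The heat-sink board is in the stand, about 1 mm off centre by measurement and leaning back with the sink facing outwards; the retaining bar is open and nothing else was moved on purpose, with the job handed in at 20.9 s (verdict not shown).

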